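Seat a keyed water-filter cartridge by feel

TASK

Put the white filter cartridge into the open blue filter housing. Its underside fits an oblong key on the bowl's floor, which you cannot see once it is in, so lower it, press lightly and turn it until it drops fully home, upright, then let go. Do not drop it in from a height or force it, and leave the dark spare cartridge, the bottle, the screwdriver and the tape where they are.

Things in the scene. Friction and masses are not known exactly. Their poses are not given: they have to be found in the camera images.
- cartridge: White filter cartridge, standing, loose, 150-400 g, 62 mm diameter, 154 mm tall. Origin: centre of its underside, z up. On top (118 mm and up) stands a flat wing grip: 44 mm long along the cartridge's x, 12 mm thick along its y, 36 mm tall. In the underside is a centred oblong pocket, 26.4 mm long along the cartridge's x, 16.4 mm wide along its y, 26 mm deep.
- cartridge_grip (a point): Where to grip the wing: on the cartridge's axis, 142 mm above its underside; same axes as the cartridge, pinch along its y.
- housing: Fixed open-topped blue filter bowl on a grey foot 120 mm square, 10 mm high. Origin: centre of the foot's underside, z up. Collar 98 mm outside, bowl 68 mm inside, rim 97 mm and inner floor 16 mm above the origin. A black oblong key stands on the middle of the black floor; it does not turn in use, but its angle differs each time, bears no relation to the housing's axes and is not reported.
- seat (a point): Centre of the bowl's inner floor, 16 mm above the housing's origin: where the cartridge's underside centre ends up. The key here is 24 x 14 mm, 14 mm tall, with a tapered round nose 8 mm tall on it (14 mm wide at its foot, 8 mm at its top). Out of line, the cartridge rests on the key, 14 mm up; within about 0.08 rad of it (either half turn) it can drop to the floor.
- rim (a point): Centre of the bowl's mouth, 97 mm above the housing's origin.
- spare: Dark grey and black spare cartridge of the same shape and size, standing, loose; leave it. Origin: centre of its underside.
- bottle: Closed glass bottle with a brass cap, 66 mm diameter, 240 mm tall, standing, loose; leave it. Origin: centre of its underside.
- screwdriver: Yellow-handled screwdriver, 170 mm long, lying along its own x, loose; leave it.
- tape: Amber roll of tape, lying flat, 96 mm diameter, 45 mm high, loose; leave it. Origin: centre of its underside.
Mind the look-alikes: they are no part of the job. What is shaped like the cartridge but orange or pink is not meant.

How it is judged:
On the way, in this order (a step that is already met when the one before it is completed fails the run):
1. the white cartridge is lifted so that its underside is over the bowl's mouth (z of cartridge in the frame of housing above 0.085 m and horizontal distance between cartridge and rim below 0.04 m), for 0.05 s.
2. it is in the bowl, down over the key onto the floor (z of cartridge in the frame of seat below 0.003 m and horizontal distance between cartridge and seat below 0.004 m), for 0.2 s.
At the end, for the whole second after the job is handed in: The white cartridge stands in the blue housing with its underside within 3 mm of the bowl's floor and within 4 mm of its centre, upright within 0.06 rad, at rest and released (all of step 2 and angle between cartridge's own z axis and vertical below 0.06 rad and linear speed of cartridge below 0.02 m/s and contact force between the fingers and cartridge below 0.1 N); the robot touches nothing.
It fails at once if the cartridge is forced, wedged or wrenched in the housing with contact forces of more than 200 N in all, or the fingers push on the housing with more than 60 N (contact force between cartridge and housing above 200 N or contact force between the fingers and housing above 60 N).
It fails at once if the spare cartridge, bottle, screwdriver or tape is moved by more than 20 mm or the spare or bottle is tipped (distance of any of spare, bottle, screwdriver, tape from where it was at the start of the episode above 0.02 m or angle between any of spare, bottle's own z axis and vertical above 0.3 rad).
It fails at once if the cartridge falls into the bowl (moves faster than 0.7 m/s inside it, as when dropped from over 25 mm) (linear speed of cartridge above 0.7 m/s and z of cartridge in the frame of seat below 0.08 m and horizontal distance between cartridge and seat below 0.03 m).
It also fails if it takes over 70 s, if anything falls off the work surface, if the arm or the gripper's body presses on something with over 40 N, if the wrist force passes 120 N, or if a joint passes its speed limit or range.

ROBOT

A 6-joint arm with a two-finger parallel gripper is mounted at the origin on the work surface. World frame = base frame: x ahead of the robot, y to its left, z up, the work surface at z = 0. Lengths are in m, angles in rad, forces in N, time in s.
With the tool pointing down it reaches from about 0.35 to 0.775 m from the base axis. Payload 5.5 kg.
Tool frame: the origin (TCP) lies midway between the tips of the shut fingers; the grasp point (between the pads) lies tcp_to_grasp behind it (tcp_to_grasp is the distance from the TCP to the grasp point, in m); x points along the fingers, y is the direction in which the jaws open and shut, and the axes are right-handed (so a half turn about x gives the same grasp; the last joint's range is limited). The gripper opens to 85 mm and grips with 20 to 120 N. Pads are 22 mm wide; open, the fingers measure 114 mm over their backs; the gripper's body (76 mm by 85 mm) begins 54 mm behind the grasp point. The pads swing forward as they close: fully open they stand 13 mm farther back than shut.
Start: joints at [-1.446, 0.313, 0.046, 1.304, 0, 1.431], TCP at [0.15, -0.555, 0.231] pointing down, gripper open.
Joint ranges: [-2.76, 2.76], [-0.86, 1.69], [-1.03, 1.26], [-2.2, 2.34], [-1.47, 1.5], [-3.14, 3.14]. Speed limits (rad/s): [2.57, 2.57, 3.14, 3.14, 3.14, 3.14].

INTERFACE

Orientations are given as a unit quaternion [x, y, z, w].
In Python, from bench import get_state, snapshot, sign_off, tcp_to_grasp gives the robot as it stands.
- The arm moves only by the tool servo_tool, never from a script. Its argument "steps" is a list of rows, each a list of 5 numbers: the shift along the tool's x, y, z in m, then the turn about the tool's x in rad, then the gripper command: -1 is shut, 1 is fully open, values between are in proportion. In form: [[tx, ty, tz, turn, jaw], ...]. A call has 1 to 12 rows; each row is the pose to reach, as a shift and turn from the pose measured when the call began, along the tool's axes at that moment; what a row does not reach only later rows make up. A row lasts 1/8 s, in which the tool goes at most 62.5 mm and 10.7 degrees, less where a joint would pass 70% of its speed; a pose out of reach is approached as far as the arm can. A call with a gripper value outside its range is refused whole. The fingers move at their own pace and stop on an object; "newtons" is the grip in N (left out, the last holds). Time passes only in rows, so rows that repeat a pose let the fingers close. It gives the time, the measured TCP pose, the force and the opening at its end, in the units of the state.
- get_state(): the state, without advancing time (a new reading comes with each control period).
- snapshot(name): name is "side" or "top" or "wrist"; returns a dict with "image" (400x640x3 uint8, red, green, blue), "z_map" (400x640 float32, m along the optical axis (not along the pixel's ray), 0 where there is no reading), "vfov" (degrees; the focal length in pixels is half the picture's height over the tangent of half this angle, whatever the lens; pixels are square), "cx", "cy" (the principal point, pixels), "rvec" (rotation vector, rad) and "tvec" (3), from world to camera coordinates, as OpenCV has them; the wrist camera has in their place "T_tool_cam" (4x4, takes a point from camera to tool coordinates, whose origin is the TCP and whose axes are the tool frame's). Camera axes: x right, y down, z forward; pixel columns grow to the right and rows downward; lengths in m; the calibration is good to about 2 mm. A picture is of the moment at which its call begins: read the wrist's pose just before it.
- sign_off(): hands the job in, once; it reports no verdict.
The state is a dict: "t": time; "joint_positions": joint angles; "dq": joint speeds; "tau": joint torques, N m; "position": TCP position; "ee_rot": TCP orientation; "contact_force": force on the tool from outside, world axes, zero at the start; "ft_torque": the same for the moment, N m; "gripper_width": finger opening in m.
Only numpy, scipy, OpenCV 4.12 (cv2) and the standard library are available. Lean on these libraries where they do the work, as an engineer would, in place of code of your own. Each camera call takes 0.05 s, during which the arm holds its last target. There are 200 camera calls.

## Working session

There is one attempt and no reset: what is moved stays moved. The work goes in short steps, Python scripts to look and compute and a tool call to move; the robot and the scene stay as the last step left them, time stands still between calls to the robot, and variables do not carry over. Pictures are saved under pics/ and viewed, about 8 in all and at most 12, crops included, and the job is handed in when it is done.

Besides the shell and the picture viewer there is one more tool, called after ">>>" by a JSON object that holds its "api" and its "payload", one argument or row to a line. servo_tool: Moves the arm, as the interface text tells. Its arguments: {"type":"object","properties":{"steps":{"type":"array"},"newtons":{"type":"number"}},"required":["steps"]}

```bash
ls; mkdir -p pics; cat > h.py <<'E'
import numpy as np, cv2
from bench import get_state, snapshot, sign_off, tcp_to_grasp
from scipy.spatial.transform import Rotation as R
def cam(name):
    s=get_state(); d=snapshot(name)
    if name=="wrist":
        T=np.eye(4); T[:3,:3]=R.from_quat(s["ee_rot"]).as_matrix(); T[:3,3]=s["position"]
        T=T@d["T_tool_cam"]
    else:
        C=np.eye(4); C[:3,:3]=cv2.Rodrigues(np.array(d["rvec"],float))[0]; C[:3,3]=np.ravel(d["tvec"]); T=np.linalg.inv(C)
    d["T"]=T; d["f"]=200/np.tan(np.radians(d["vfov"])/2); return d
def cloud(d):
    z=d["z_map"]; v,u=np.mgrid[:400,:640]
    P=np.stack([(u-d["cx"])/d["f"]*z,(v-d["cy"])/d["f"]*z,z],-1)
    W=P@d["T"][:3,:3].T+d["T"][:3,3]; W[z==0]=np.nan; return W
def save(d,n): cv2.imwrite(f"pics/{n}.png",d["image"][...,::-1])
E
python3 - <<'E'
from h import *
ims=[]
for n in("top","side"):
    d=cam(n); save(d,n); W=cloud(d); np.savez(f"{n}.npz",W=W,im=d["image"])
    print(n,d["T"].round(3).tolist(),d["f"],d["cx"],d["cy"])
print(get_state(),tcp_to_grasp)
E
```

```text
pics
top [[-0.0, -0.978, 0.21, 0.35], [-1.0, -0.001, -0.005, 0.069], [0.005, -0.21, -0.978, 1.198], [0.0, 0.0, 0.0, 1.0]] 430.6769242920942 313.749532801751 200.75170872450036
side [[0.95, -0.231, 0.209, 0.399], [-0.312, -0.69, 0.654, -0.464], [-0.007, -0.686, -0.727, 0.716], [0.0, 0.0, 0.0, 1.0]] 384.1335684783253 321.1602805356146 200.53977533219265
{'t': 0.1, 'joint_positions': array([-1.44557978e+00,  3.13924411e-01,  4.50970125e-02,  1.30358294e+00,
       -2.90980797e-06,  1.43122051e+00]), 'dq': array([-0.00136899,  0.00052981,  0.00273751,  0.00156726, -0.00159102,
        0.00122778]), 'tau': array([ 2.12255676e-03, -4.81725311e+01,  2.99242955e+01,  1.27545002e-02,
       -2.34092859e-04,  4.60382495e-06]), 'position': array([ 0.15042968, -0.55451214,  0.23050034]), 'ee_rot': array([ 0.70092132,  0.09391558, -0.70091518,  0.09277431]), 'contact_force': array([-0.25083407, -0.33817044,  0.16590476]), 'ft_torque': array([ 0.00373512, -0.05436343,  0.02370203]), 'gripper_width': 0.08545554278803658} 0.0187
```

View pics/top.png

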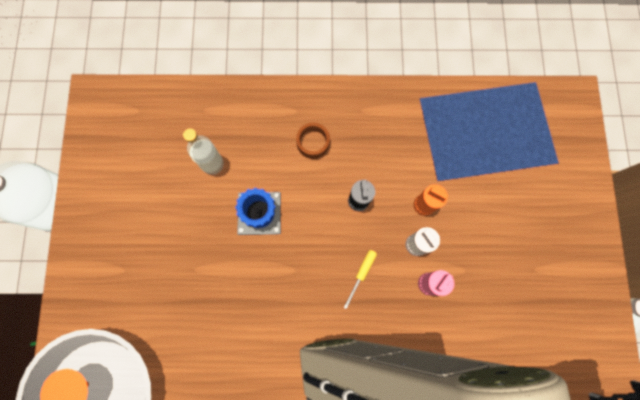

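View pics/side.png

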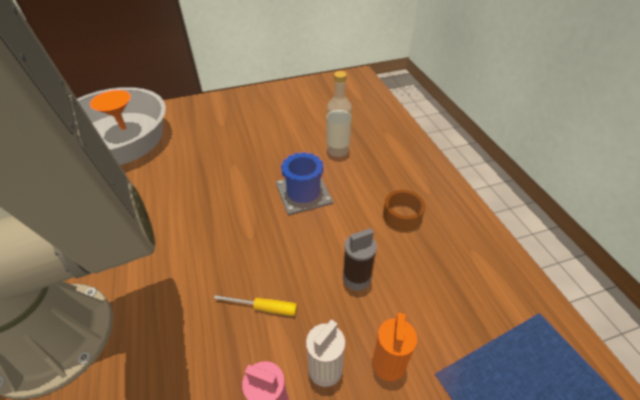

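The top view shows the white cartridge at about (427,240), with orange (432,200) and pink (438,284) on either side. The housing is at (257,207), the spare at (362,194), the bottle at (205,155), the tape at (313,140) and the screwdriver at (362,280).

```bash
python3 - <<'E'
from h import *
D=np.load("top.npz");W=D["W"];im=D["im"]
hsv=cv2.cvtColor(im,cv2.COLOR_RGB2HSV)
def stats(name,box,zlo,zhi,mask=None):
    u0,u1,v0,v1=box; M=np.zeros((400,640),bool); M[v0:v1,u0:u1]=1
    M&=(W[...,2]>zlo)&(W[...,2]<zhi)
    if mask is not None:M&=mask
    P=W[M]; r=cv2.minAreaRect(P[:,:2].astype(np.float32)*1000)
    C=P[:,:2]-P[:,:2].mean(0); e=np.linalg.eigh(C.T@C)[1][:,-1]
    (c,cr)=cv2.minEnclosingCircle(P[:,:2].astype(np.float32)*1000)
    print(name,len(P),"z",np.percentile(P[:,2],[5,50,95]).round(3),"mean",P.mean(0).round(4),"rect",np.round(r[0]),np.round(r[1]),"ang",np.arctan2(e[1],e[0]).round(3),"circ",np.round(c),round(cr))
for n,b in dict(white=(405,445,222,262),orange=(410,452,180,222),pink=(415,460,265,302),spare=(345,380,175,215)).items():
    stats(n+" wing",b,.14,.165); stats(n+" body",b,.11,.165)
stats("collar",(230,290,185,240),.085,.11)
stats("foot",(230,290,185,240),.005,.016)
stats("bottle",(180,225,125,180),.05,.3)
cv2.imwrite("pics/c.png",cv2.resize(im[215:265,400:450,::-1],None,fx=10,fy=10))
s=get_state(); print(R.from_quat(s["ee_rot"]).as_matrix().round(3).tolist())
E
```

```text
white wing 117 z [0.144 0.154 0.158] mean [ 0.4828 -0.2201  0.1528] rect [ 483. -221.] [43. 13.] ang -2.559 circ [ 484. -222.] 22
white body 476 z [0.115 0.12  0.156] mean [ 0.4818 -0.218   0.1281] rect [ 483. -221.] [60. 61.] ang -2.79 circ [ 484. -221.] 31
orange wing 116 z [0.143 0.154 0.157] mean [ 0.5947 -0.2477  0.1526] rect [ 595. -248.] [44. 13.] ang 1.076 circ [ 595. -248.] 22
orange body 457 z [0.116 0.12  0.156] mean [ 0.5932 -0.2451  0.1285] rect [ 596. -249.] [59. 61.] ang -2.508 circ [ 596. -249.] 32
pink wing 123 z [0.142 0.154 0.157] mean [ 0.3766 -0.2488  0.1529] rect [ 377. -250.] [13. 44.] ang 2.472 circ [ 376. -251.] 22
pink body 512 z [0.116 0.12  0.156] mean [ 0.3763 -0.2468  0.1276] rect [ 377. -250.] [60. 61.] ang -3.124 circ [ 377. -250.] 31
spare wing 101 z [0.144 0.154 0.158] mean [ 0.6065 -0.0621  0.1533] rect [608. -62.] [45. 13.] ang -3.053 circ [608. -63.] 23
spare body 446 z [0.116 0.12  0.156] mean [ 0.6054 -0.0613  0.127 ] rect [608. -63.] [60. 59.] ang 1.127 circ [608. -63.] 31
collar 670 z [0.091 0.097 0.101] mean [0.5706 0.2169 0.097 ] rect [571. 217.] [102. 100.] ang -2.59 circ [572. 217.] 52
foot 769 z [0.006 0.011 0.015] mean [0.5553 0.2046 0.0108] rect [574. 215.] [166. 155.] ang 2.199 circ [580. 214.] 102
bottle 945 z [0.066 0.158 0.241] mean [0.7041 0.3473 0.1555] rect [712. 353.] [59. 67.] ang 2.244 circ [715. 355.] 33
[[-0.0, 0.262, -0.965], [0.002, -0.965, -0.262], [-1.0, -0.002, -0.0]]
```

View pics/c.png

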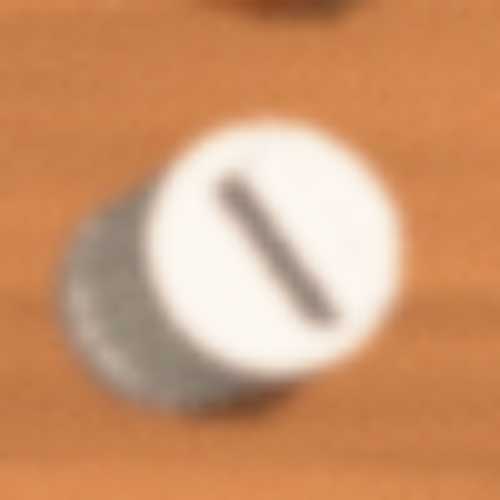

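The crop shows the white cartridge's wing running from upper left to lower right (230,185 to 325,320). That agrees with the depth angle of about 0.58 rad. Next I'll look into the bowl with the empty wrist camera.

```bash
cat >> h.py <<'E'
def plan(p,yaw=None):
    """tool-frame shift and turn to reach world TCP p with tool-y yaw"""
    s=get_state(); M=R.from_quat(s["ee_rot"]).as_matrix()
    y=np.arctan2(M[1,1],M[0,1])
    print("pos",s["position"].round(4),"yaw",y.round(4),"tilt",np.arccos(-M[2,0]).round(4),"j",s["joint_positions"].round(2),"w",round(s["gripper_width"],4),"F",s["contact_force"].round(1),"t",s["t"])
    print("shift",(M.T@(np.array(p)-s["position"])).round(4),"turn",None if yaw is None else -(yaw-y))
E
python3 - <<'E'
from h import *
d=cam("wrist"); print(d["T_tool_cam"].round(3).tolist(),d["f"])
plan([.571,.217,.33])
E
```

```text
[[-0.001, -0.293, 0.956, -0.143], [1.0, -0.0, 0.001, -0.0], [0.0, 0.956, 0.293, -0.075], [0.0, 0.0, 0.0, 1.0]] 294.6207547915947
pos [ 0.1504 -0.5546  0.2306] yaw -1.306 tilt 0.0014 j [-1.45  0.31  0.05  1.3  -0.    1.43] w 0.0853 F [1.  0.1 0.1] t 0.15
shift [-0.0984 -0.6348 -0.6079] turn None
```

>>> {"api": "servo_tool", "payload": {
  "steps": [
    [-0.08, 0, 0, 0, 1],
    [-0.08, -0.05, -0.04, 0, 1],
    [-0.08, -0.63, -0.53, 0, 1],
    [-0.08, -0.63, -0.53, 0, 1],
    [-0.08, -0.63, -0.53, 0, 1],
    [-0.08, -0.63, -0.53, 0, 1],
    [-0.08, -0.63, -0.53, 0, 1],
    [-0.08, -0.63, -0.53, 0, 1],
    [-0.08, -0.63, -0.53, 0, 1],
    [-0.08, -0.63, -0.53, 0, 1],
    [-0.08, -0.63, -0.53, 0, 1],
    [-0.08, -0.63, -0.53, 0, 1]
  ]
}}

```text
t: 1.65
position: [0.4392, 0.0692, 0.3113]
ee_rot: [0.701, 0.094, -0.701, 0.093]
contact_force: [1.4, -0.6, 0.8]
gripper_width: 0.0855
```

```bash
python3 - <<'E'
from h import *
plan([.499,.197,.18])
E
```

```text
pos [0.4392 0.0692 0.3113] yaw -1.3056 tilt 0.0011 j [-0.03  0.05 -0.09  1.44  0.    2.85] w 0.0855 F [ 1.4 -0.6  0.8] t 1.65
shift [ 0.1314 -0.1075 -0.0911] turn None
```

>>> {"api": "servo_tool", "payload": {
  "steps": [
    [0.05, -0.05, -0.06, -0.15, 1],
    [0.1, -0.079, -0.097, -0.3, 1],
    [0.13, -0.079, -0.097, -0.4, 1],
    [0.13, -0.079, -0.097, -0.4, 1],
    [0.13, -0.079, -0.097, -0.4, 1],
    [0.13, -0.079, -0.097, -0.4, 1]
  ]
}}

```text
t: 2.4
position: [0.5131, 0.1704, 0.1838]
ee_rot: [0.67, 0.23, -0.667, 0.23]
contact_force: [-0.3, 0.1, 0.7]
gripper_width: 0.0853
```

```bash
python3 - <<'E'
from h import *
plan([.499,.197,.18])
d=cam("wrist"); save(d,"w1"); W=cloud(d); np.savez("w1.npz",W=W,im=d["image"])
im=d["image"]; g=np.clip(im.astype(float)*4,0,255).astype(np.uint8)
M=(np.hypot(W[...,0]-.571,W[...,1]-.217)<.034)
z=W[...,2]; print(np.percentile(z[M],[1,10,25,50,75,90,99]).round(4))
v,u=np.nonzero(M); print(u.min(),u.max(),v.min(),v.max())
cl=np.clip((np.nan_to_num(z)-.005)/.04*255,0,255).astype(np.uint8)
dep=cv2.applyColorMap(cl,cv2.COLORMAP_JET)
b=[v.min()-15,v.max()+15,u.min()-15,u.max()+15]
b[0]=max(b[0],0)
c=lambda a:cv2.resize(a[b[0]:b[1],b[2]:b[3]],(390,390),interpolation=cv2.INTER_NEAREST)
cv2.imwrite("pics/w1c.png",np.hstack([c(g[...,::-1]),c(dep)]));print(b)
E
```

```text
pos [0.5131 0.1704 0.1838] yaw -0.9073 tilt 0.0043 j [ 0.17  0.26 -0.14  1.16  0.    2.65] w 0.0853 F [-0.3  0.1  0.7] t 2.4
shift [ 0.0038 -0.0296 -0.0052] turn None
[0.0151 0.016  0.0165 0.0174 0.0498 0.0864 0.0963]
280 361 60 148
[np.int64(45), np.int64(163), np.int64(265), np.int64(376)]
```

View pics/w1c.png

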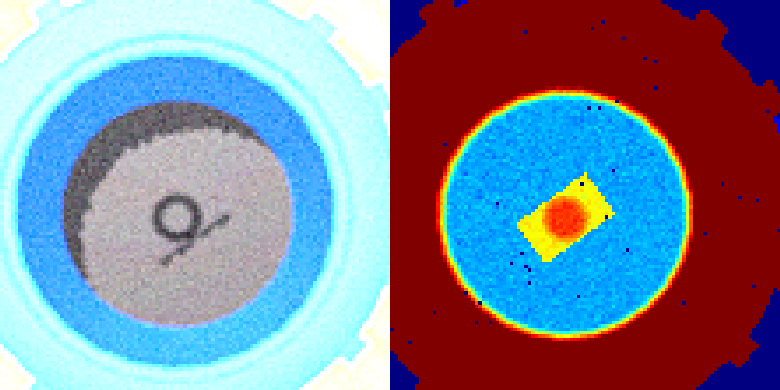

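The left panel shows the floor with the nose ring at about (178,215). In the depth panel the oblong key is clear at (565,218) and the bowl circle around it is visible.

```bash
python3 - <<'E'
from h import *
W=np.load("w1.npz")["W"]; z=W[...,2]; r=np.hypot(W[...,0]-.571,W[...,1]-.217)
P=W[(r<.026)&(z>.022)&(z<.045)]; P1=W[(r<.026)&(z>.026)&(z<.033)]
for Q in(P,P1):
    C=Q[:,:2]-Q[:,:2].mean(0); e=np.linalg.eigh(C.T@C)[1][:,-1]
    q=cv2.minAreaRect(Q[:,:2].astype(np.float32)*1000); B=cv2.boxPoints(q); E=np.array([B[1]-B[0],B[2]-B[1]]); l=E[np.argmax(np.linalg.norm(E,axis=1))]
    print(len(Q),Q.mean(0).round(4),"pca",np.arctan(e[1]/e[0]).round(3),"rect",q,np.arctan(l[1]/l[0]).round(3))
def fit(Q):
    A=np.c_[2*Q[:,:2],np.ones(len(Q))]; s=np.linalg.lstsq(A,(Q[:,:2]**2).sum(1),rcond=None)[0]; print("circle",s[:2].round(4),np.sqrt(s[2]+s[0]**2+s[1]**2).round(4))
top=(z>.094)&(z<.1)&(r<.06)
inner=cv2.dilate(((z<.09)&(r<.045)).astype(np.uint8),np.ones((3,3)))>0
fit(W[top&inner]); 
nose=W[(r<.02)&(z>.0355)]; print("nose",nose.mean(0).round(4),len(nose))
fl=W[(r<.03)&(z<.02)]; print("floor",np.nanmedian(fl[:,2]))
plan([.4835,-.221,.25],-.988)
E
```

```text
373 [0.5693 0.2173 0.0326] pca -0.266 rect ((569.1428833007812, 217.28048706054688), (13.917038917541504, 23.955026626586914), 74.57908630371094) -0.269
234 [0.5693 0.2174 0.0302] pca -0.266 rect ((569.1428833007812, 217.28048706054688), (13.917038917541504, 23.955026626586914), 74.57908630371094) -0.269
circle [0.5694 0.2173] 0.0339
nose [0.5692 0.2172 0.0375] 102
floor 0.016653360247622873
pos [0.5132 0.1704 0.1838] yaw -0.9072 tilt 0.0045 j [ 0.17  0.26 -0.14  1.16  0.    2.65] w 0.0854 F [ 0.3 -0.2  0.1] t 2.45
shift [-0.067   0.2902  0.2642] turn 0.08076767649144823
```

>>> {"api": "servo_tool", "payload": {
  "steps": [
    [-0.06, 0, 0, 0, 1],
    [-0.067, 0.05, 0.045, 0.08, 1],
    [-0.067, 0.29, 0.264, 0.08, 1],
    [-0.067, 0.29, 0.264, 0.08, 1],
    [-0.067, 0.29, 0.264, 0.08, 1],
    [-0.067, 0.29, 0.264, 0.08, 1],
    [-0.067, 0.29, 0.264, 0.08, 1],
    [-0.067, 0.29, 0.264, 0.08, 1],
    [-0.067, 0.29, 0.264, 0.08, 1],
    [-0.067, 0.29, 0.264, 0.08, 1],
    [-0.067, 0.29, 0.264, 0.08, 1]
  ]
}}

```text
t: 3.82
position: [0.4837, -0.2191, 0.2504]
ee_rot: [0.679, 0.204, -0.675, 0.204]
contact_force: [-0.7, 1.0, 0.2]
gripper_width: 0.0853
```

```bash
python3 - <<'E'
from h import *
d=cam("wrist"); save(d,"w2"); W=cloud(d); z=W[...,2]
r=np.hypot(W[...,0]-.4835,W[...,1]+.221)
def pr(n,Q):
    C=Q[:,:2]-Q[:,:2].mean(0); e=np.linalg.eigh(C.T@C)[1][:,-1]
    q=cv2.minAreaRect(Q[:,:2].astype(np.float32)*1000); print(n,len(Q),Q.mean(0).round(4),"pca",np.arctan2(e[1],e[0])%np.pi,q)
pr("wing",W[(r<.045)&(z>.15)&(z<.158)]); pr("body",W[(r<.045)&(z>.112)&(z<.16)])
print(np.median(d["image"][(r<.03)&(z>.11)&(z<.125)],0))
plan([.4835,-.221,.123],-.988)
E
```

```text
wing 708 [ 0.4826 -0.2207  0.1541] pca 0.5729390196788762 ((481.87298583984375, -221.4503631591797), (43.82936477661133, 11.858386993408203), 33.25456237792969)
body 3138 [ 0.4841 -0.2198  0.1268] pca 1.859708002308636 ((481.8711853027344, -221.2263641357422), (60.66929244995117, 61.07075881958008), 39.98341369628906)
[144. 130. 124.]
pos [ 0.4838 -0.2192  0.2503] yaw -0.985 tilt 0.0048 j [-0.58  0.22 -0.03  1.32  0.    1.98] w 0.0851 F [-0.4 -0.2  0.4] t 3.875
shift [0.1273 0.0012 0.0018] turn 0.0030363338337843215
```

View pics/w2.png

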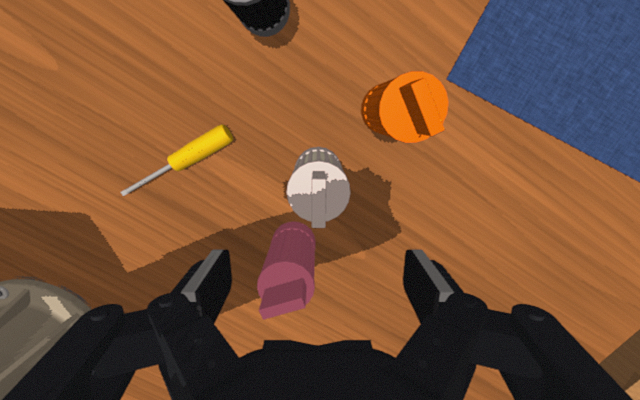

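The white cartridge's wing is at (318,200), centred between the open fingers, with pink in front at (285,275) and orange at (412,107), both clear of them. Next I descend and grip.

>>> {"api": "servo_tool", "payload": {
  "steps": [
    [0.05, 0.001, 0.003, 0.006, 1],
    [0.1, 0.001, 0.003, 0.006, 1],
    [0.125, 0.001, 0.003, 0.006, 1],
    [0.125, 0.001, 0.003, 0.006, 1],
    [0.125, 0.001, 0.003, 0.006, 1],
    [0.125, 0.001, 0.003, 0.006, -1],
    [0.125, 0.001, 0.003, 0.006, -1],
    [0.125, 0.001, 0.003, 0.006, -1],
    [0.125, 0.001, 0.003, 0.006, -1],
    [0.125, 0.001, 0.003, 0.006, -1],
    [0.125, 0.001, 0.003, 0.006, -1],
    [0.125, 0.001, 0.003, 0.006, -1]
  ],
  "newtons": 50
}}

```text
t: 5.38
position: [0.4826, -0.2217, 0.1256]
ee_rot: [0.679, 0.202, -0.676, 0.202]
contact_force: [-0.2, -0.4, 4.5]
gripper_width: 0.0114
```

```bash
python3 - <<'E'
from h import *
plan([.5693,.2173,.28],1.304)
E
```

```text
pos [ 0.4826 -0.2217  0.1256] yaw -0.991 tilt 0.0052 j [-0.58  0.28 -0.26  1.02  0.    1.98] w 0.0114 F [-0.2 -0.4  4.5] t 5.375
shift [-0.1534 -0.3195 -0.3138] turn -2.2949980049252288
```

>>> {"api": "servo_tool", "payload": {
  "steps": [
    [-0.04, 0, 0, 0, -1],
    [-0.09, 0, 0, 0, -1],
    [-0.14, -0.02, -0.02, -0.1, -1],
    [-0.158, -0.05, -0.05, -0.25, -1],
    [-0.158, -0.09, -0.09, -0.4, -1],
    [-0.158, -0.13, -0.128, -0.55, -1],
    [-0.158, -0.17, -0.167, -0.7, -1],
    [-0.158, -0.21, -0.206, -0.85, -1],
    [-0.158, -0.25, -0.245, -1.0, -1],
    [-0.158, -0.285, -0.28, -1.15, -1],
    [-0.158, -0.31, -0.305, -1.3, -1],
    [-0.158, -0.32, -0.314, -1.45, -1]
  ],
  "newtons": 70
}}

```text
t: 6.88
position: [0.5687, 0.2201, 0.283]
ee_rot: [0.372, 0.601, -0.37, 0.603]
contact_force: [0.3, -0.2, -1.5]
gripper_width: 0.0109
```

```bash
python3 - <<'E'
from h import *
plan([.5693,.2173,.28],1.304)
E
```

```text
pos [0.5687 0.2201 0.283 ] yaw 0.4666 tilt 0.0026 j [0.24 0.38 0.26 1.45 0.   1.34] w 0.0109 F [ 0.3 -0.2 -1.5] t 6.875
shift [ 0.003  -0.0007  0.0027] turn -0.8374225546144227
```

>>> {"api": "servo_tool", "payload": {
  "steps": [
    [0.003, -0.001, 0.003, -0.15, -1],
    [0.003, -0.001, 0.003, -0.3, -1],
    [0.003, -0.001, 0.003, -0.45, -1],
    [0.003, -0.001, 0.003, -0.6, -1],
    [0.003, -0.001, 0.003, -0.75, -1],
    [0.003, -0.001, 0.003, -0.837, -1],
    [0.003, -0.001, 0.003, -0.837, -1],
    [0.003, -0.001, 0.003, -0.837, -1]
  ]
}}

```text
t: 7.88
position: [0.5689, 0.2169, 0.2794]
ee_rot: [0.095, 0.7, -0.094, 0.701]
contact_force: [-0.8, -0.2, -1.7]
gripper_width: 0.0112
```

```bash
python3 - <<'E'
from h import *
plan([.5693,.2173,.23],1.304)
d=cam("wrist"); save(d,"w3"); W=cloud(d);z=W[...,2]; r=np.hypot(W[...,0]-.5693,W[...,1]-.2173)
# shoulder ring (z about TCP-0.0076) and body points -> axis
s=get_state()["position"]
Q=W[(r<.04)&(np.abs(z-(s[2]-.0076))<.004)]; print("shoulder",len(Q),Q.mean(0) if len(Q) else "")
if len(Q)>30: print(cv2.minEnclosingCircle(Q[:,:2].astype(np.float32)*1000))
d=cam("side"); save(d,"s3")
b=d["image"][60:260,200:420,::-1]; a=cv2.resize(cv2.imread("pics/w3.png"),(480,300)); 
cv2.imwrite("pics/m3.png",np.hstack([a,cv2.resize(b,(300,300))]))
E
```

```text
pos [0.5689 0.2169 0.2794] yaw 1.3022 tilt 0.0015 j [0.23 0.37 0.25 1.44 0.   0.5 ] w 0.0112 F [-0.8 -0.2 -1.7] t 7.875
shift [0.0494 0.0004 0.0002] turn -0.0017945413677495914
shoulder 4088 [0.55730789 0.22002332 0.27158129]
((569.4605712890625, 216.76388549804688), 30.855669021606445)
```

View pics/m3.png

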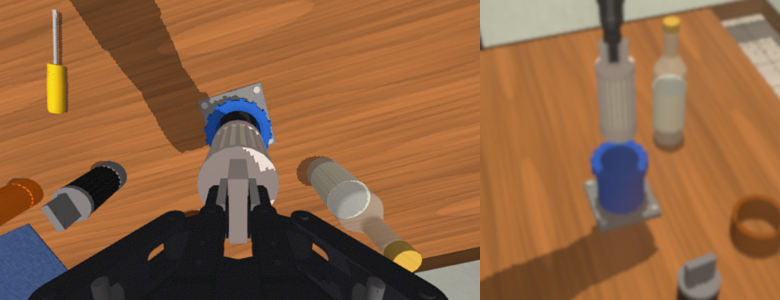

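The wrist view (left) shows the white cartridge held upright over the blue collar, and the side view (right) agrees. Its axis is within about 0.5 mm of the key centre, so I'm lowering it to just above the nose.

>>> {"api": "servo_tool", "payload": {
  "steps": [
    [0.02, 0, 0, 0, -1],
    [0.04, 0, 0, 0, -1],
    [0.06, 0, 0, 0, -1],
    [0.08, 0, 0, 0, -1],
    [0.095, 0, 0, 0, -1],
    [0.105, 0, 0, 0, -1],
    [0.109, 0, 0, 0, -1],
    [0.109, 0, 0, 0, -1]
  ]
}}

```text
t: 8.98
position: [0.5694, 0.217, 0.1709]
ee_rot: [0.095, 0.7, -0.094, 0.701]
contact_force: [-0.7, -0.8, -1.3]
gripper_width: 0.0106
```

```bash
python3 - <<'E'
from h import *
plan([.5691,.2173,.1416],1.304)
E
```

```text
pos [0.5694 0.217  0.1709] yaw 1.3027 tilt 0.0023 j [0.23 0.4  0.02 1.19 0.   0.5 ] w 0.0106 F [-0.7 -0.8 -1.3] t 8.975
shift [ 0.0293  0.0001 -0.0004] turn -0.0013211059010607151
```

>>> {"api": "servo_tool", "payload": {
  "steps": [
    [0.004, 0, 0, 0, -1],
    [0.008, 0, 0, 0, -1],
    [0.012, 0, 0, 0, -1],
    [0.014, 0, 0, 0, -1],
    [0.016, 0, 0, 0, -1],
    [0.018, 0, 0, 0, -1],
    [0.018, 0, 0, 0, -1]
  ]
}}

```text
t: 9.85
position: [0.5694, 0.2171, 0.1527]
ee_rot: [0.095, 0.7, -0.094, 0.701]
contact_force: [0.2, 0.0, -1.0]
gripper_width: 0.0108
```

No contact force, and it is already about 3 mm below the key top, so the pocket is over the key. Continuing down gently.

>>> {"api": "servo_tool", "payload": {
  "steps": [
    [0.003, 0, 0, 0, -1],
    [0.005, 0, 0, 0, -1],
    [0.007, 0, 0, 0, -1],
    [0.009, 0, 0, 0, -1],
    [0.01, 0, 0, 0, -1],
    [0.011, 0, 0, 0, -1],
    [0.011, 0, 0, 0, -1]
  ]
}}

```text
t: 10.72
position: [0.5694, 0.2171, 0.1418]
ee_rot: [0.095, 0.7, -0.094, 0.701]
contact_force: [0.2, -0.2, -1.0]
gripper_width: 0.0109
```

```bash
python3 - <<'E'
from h import *
plan([.5691,.2173,.1416],1.304)
d=cam("wrist"); W=cloud(d);z=W[...,2]; r=np.hypot(W[...,0]-.5693,W[...,1]-.2173)
Q=W[(r<.04)&(np.abs(z-.134)<.006)]; print("shoulder",len(Q),np.median(Q[:,2]),cv2.minEnclosingCircle(Q[:,:2].astype(np.float32)*1000))
E
```

```text
pos [0.5694 0.2171 0.1418] yaw 1.3026 tilt 0.0023 j [ 0.23  0.42 -0.03  1.13  0.    0.5 ] w 0.0109 F [ 0.2 -0.2 -1. ] t 10.725
shift [ 0.0002  0.0001 -0.0004] turn -0.001375321702238752
shoulder 4220 0.13405044538118022 ((569.8024291992188, 216.78260803222656), 30.934370040893555)
```

>>> {"api": "servo_tool", "payload": {
  "steps": [
    [0.0005, 0, 0, 0, -1],
    [0.001, 0, 0, 0, -1],
    [0.0015, 0, 0, 0, -1],
    [0.0015, 0, 0, 0, -1]
  ]
}}

```text
t: 11.28
position: [0.5699, 0.2171, 0.1417]
ee_rot: [0.095, 0.699, -0.094, 0.702]
contact_force: [-0.8, -0.5, 7.5]
gripper_width: 0.011
```

The floor is reached: 7.5 N at TCP z 0.1417, where 0.1416 was expected. Releasing and backing off upward.

>>> {"api": "servo_tool", "payload": {
  "steps": [
    [-0.0005, 0, 0, 0, -1],
    [-0.0005, 0, 0, 0, 0.0],
    [-0.0005, 0, 0, 0, 1],
    [-0.0005, 0, 0, 0, 1],
    [-0.0005, 0, 0, 0, 1],
    [-0.0005, 0, 0, 0, 1],
    [-0.0005, 0, 0, 0, 1],
    [-0.0005, 0, 0, 0, 1]
  ]
}}

```text
t: 12.28
position: [0.5699, 0.2171, 0.1422]
ee_rot: [0.095, 0.699, -0.094, 0.702]
contact_force: [-0.1, -0.6, -0.5]
gripper_width: 0.0856
```

>>> {"api": "servo_tool", "payload": {
  "steps": [
    [-0.02, 0, 0, 0, 1],
    [-0.05, 0, 0, 0, 1],
    [-0.1, 0, 0, 0, 1],
    [-0.13, 0, 0, 0, 1],
    [-0.13, 0, 0, 0, 1],
    [-0.13, 0, 0, 0, 1]
  ]
}}

```text
t: 13.02
position: [0.5692, 0.2169, 0.2715]
ee_rot: [0.095, 0.7, -0.094, 0.702]
contact_force: [0.5, -0.1, -0.1]
gripper_width: 0.0853
```

```bash
python3 - <<'E'
from h import *
plan([.5691,.2173,.1416],1.304)
d=cam("wrist"); save(d,"w4"); W=cloud(d);z=W[...,2]; r=np.hypot(W[...,0]-.5693,W[...,1]-.2173)
Q=W[(r<.04)&(np.abs(z-.134)<.006)]; print("shoulder",len(Q),np.median(Q[:,2]),cv2.minEnclosingCircle(Q[:,:2].astype(np.float32)*1000))
A=np.c_[Q[:,:2],np.ones(len(Q))]; print("slope",np.linalg.lstsq(A,Q[:,2],rcond=None)[0][:2])
Q=W[(r<.04)&(z>.166)&(z<.18)]; print("wing top",len(Q),np.median(Q,0),cv2.minAreaRect(Q[:,:2].astype(np.float32)*1000))
d=cam("side"); save(d,"s4")
b=d["image"][60:260,200:420,::-1]; a=cv2.resize(cv2.imread("pics/w4.png"),(480,300)); 
cv2.imwrite("pics/m4.png",np.hstack([a,cv2.resize(b,(300,300))]))
E
```

```text
pos [0.5692 0.2169 0.2715] yaw 1.3026 tilt 0.0033 j [0.23 0.37 0.23 1.42 0.   0.5 ] w 0.0853 F [ 0.5 -0.1 -0.1] t 13.025
shift [ 0.1299  0.0002 -0.0005] turn -0.0014040063331495212
shoulder 2315 0.13405811077932067 ((570.837158203125, 216.42037963867188), 30.98164176940918)
slope [ 0.00325845 -0.00092496]
wing top 667 [0.56913599 0.21670569 0.17001471] ((570.9288940429688, 216.205078125), (11.401479721069336, 44.246524810791016), 74.98551177978516)
```

View pics/m4.png

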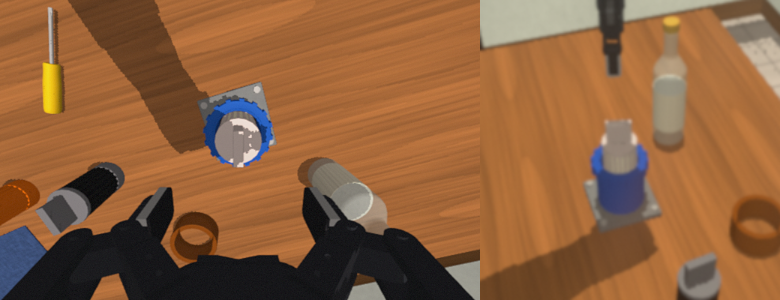

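```bash
python3 -c "
from bench import sign_off; print(sign_off())"
```

```text
the job is handed in; nothing more can be done
None
```

The white cartridge is down over the key in the blue housing, upright and released, and I handed the job in at about 13 s of the 70 s allowed. The hand-in reports no verdict.

**How it went:** Before gripping the cartridge, I held the empty wrist camera over the bowl. Its depth image showed the key at about −0.267 rad. I gripped the wing, turned the cartridge to that angle over the bowl and lowered it in small steps. It slid over the key at the first try, so the press-and-turn search was not needed. It touched the floor at 7.5 N, and I then opened the fingers and raised the tool about 130 mm.

**Last checks:**
- **Depth:** the shoulder is at z = 0.134 m and the wing top at 0.170 m, both as expected for a cartridge on the bowl's floor.
- **Centring:** the measured centre is about 1.8 mm from the key centre. That is within the 4 mm limit, and camera calibration is only good to about 2 mm. It measured within about 0.7 mm while still held.
- **Upright:** the shoulder tilts by about 0.003 rad.
- **Arm clear:** the wrist force reads about zero, and the final views show the fingers clear of everything.
- **Other objects:** the spare, bottle, screwdriver and tape look undisturbed in the final views. I did not re-measure their positions.

No check failed or disagreed.

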